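Snap the dust cap onto a trailer wheel hub

ROBOT

A 7-joint arm with a two-finger parallel gripper is mounted at the origin on a cart in front of the work surface, level with it; the furniture and walls round the work are solid. World frame = base frame: x ahead of the robot, y to its left, z up, the work surface at z = 0. Lengths are in m, angles in degrees, forces in N, time in s.
With the tool pointing down it reaches from about 0.4 to 0.85 m from the base axis. Payload 10.4 kg.
Tool frame: the origin (TCP) lies midway between the tips of the shut fingers; the grasp point (between the pads) lies 19 mm behind it (r.grasp_offset is the z of the grasp point in the tool frame, in m); z points along the fingers, y is the direction in which the jaws open and shut (so a half turn about z gives the same grasp; the last joint's range is limited). The gripper opens to 85 mm and grips with 20 to 120 N. Pads are 22 mm wide; open, the fingers measure 114 mm over their backs; the gripper's body (76 mm by 85 mm) begins 54 mm behind the grasp point. The pads swing forward as they close: fully open they stand 13 mm farther back than shut.
Start: joints at [62.59, 19.034, -3.707, 83.658, 1.238, 77.344, -5.071], TCP at [0.275, -0.561, 0.231] pointing down, gripper open.
Joint ranges: [-148.97, 148.97], [-28.65, 121.19], [-84.17, 76.75], [9.2, 138.47], [-72.65, 252.65], [3.7, 117.97], [-149.18, 149.18]. Speed limits (degrees/s): [127.2, 127.2, 159.86, 159.86, 180, 180, 180].

INTERFACE

Orientations are given as [roll, pitch, yaw] about the fixed x, y, z axes, in that order (R = Rz(yaw) Ry(pitch) Rx(roll)).
In Python, from bench import r, sensors, imaging, ticket gives the robot as it stands. Calls block until the motion is done:
- r.move_ptp(position, orientation): joint-space move of the TCP to a pose.
- r.servo_line(position, ori=None, vel=0.15): straight line of the TCP; ori=None keeps the orientation; vel is the mean speed in m/s.
- r.goto_joints(angles): joint-space move.
- r.gripper_to(opening): finger opening in m; the grip force is fixed at half the most; returns when the fingers have stopped.
- r.wait(seconds).
- r.ik(position, orientation): joint angles nearest the present ones, or None.
- sensors.state(): the state.
- imaging.grab_frame(name): name is "scene" or "top" or "wrist"; returns a dict with "color" (420x560x3 uint8, red, green, blue), "intrinsics" (3x3 intrinsics, pixels), "distortion" ([k1, k2, p1, p2, k3] as OpenCV has them; the pictures are not rectified), "camera_from_world" (4x4, takes a point from world to camera coordinates); the wrist camera has in their place "T_tool_cam" (4x4, takes a point from camera to tool coordinates, whose origin is the TCP and whose axes are the flange's). Camera axes: x right, y down, z forward; pixel columns grow to the right and rows downward; lengths in m; the calibration is good to about 2 mm. A picture is of the moment at which its call begins: read the wrist's pose just before it. There is no depth.
A pose or a line that the arm cannot do raises r.PlanningError and nothing moves.
- ticket.finish_job(): hands the job in, once; it reports no verdict.
The state is a dict: "time_s": time; "q": joint angles; "joint_velocities": joint speeds; "joint_efforts": joint torques, N m; "tcp_pos": TCP position; "tool_rot": TCP orientation; "contact_force": force on the tool from outside, world axes, zero at the start; "moment": the same for the moment, N m; "grip_width": finger opening in m.
Only numpy, scipy, OpenCV 4.12 (cv2) and the standard library are available. Lean on these libraries where they do the work, as an engineer would, in place of code of your own. Each camera call takes 0.05 s, during which the arm holds its last target.

TASK

The wheel bearing of this trailer hub has been set, and its dust cap is waiting in the round tin with the green lid. Take the loose lid off the tin and leave it lying flat, knob up, on the bare worktop beside the tin; then take the steel cap out of the tin, put it mouth down over the hub's round nose and press it until it clicks past the spring wire, and go on pressing after the click until its flange is fully home on the seat with the orange rubber seal squeezed flush. Finish holding it: end with the gripper still pressing the cap firmly home (do not let go or ease off, the seal pushes back), and leave the other things on the worktop where they are.

Things in the scene. Friction and masses are not known exactly. Their poses are not given: they have to be found in the camera images.
- hub: Trailer wheel hub standing on the square grey mounting plate (100 mm) of its stub axle; fixed. Origin: centre of its underside on the worktop, z up along the axle. Dark wheel flange 132 mm diameter, upper face 49 mm up; on it a bright seat boss 72 mm diameter, rim 55 mm up; in the middle the round nose the cap goes over, 43 mm diameter, top 74 mm up with a 4 mm chamfer, axle nut inside.
- hub_wire (a point): Centre of the spring-wire ring round the hub's nose, on the axle line 66 mm above the worktop (11 mm above the seat). 5 mm wire, outside diameter 49.6 mm; it yields inwards as the cap's bead passes and then springs out over the bead.
- hub_seat (a point): Centre of the seat: the point on the axle's line at the height of the seat's metal rim, 55 mm above the worktop, z up. The cap is home when its flange (the cap's origin) is here.
- hub_seal (a joint): Orange rubber seal ring in the seat, 59 mm outside diameter. Value in m: 0 with the seal free, standing 2 mm proud of the seat's rim; 0.002 squeezed flush with the rim. It begins to give at 2 N and is flush at 10 N, and springs back when the push ends.
- tin: Shallow round parts tin, bare metal, 142 mm outside and 137 mm inside diameter, 36 mm high, wall 2.5 mm, floor 3 mm thick; it cannot move. Origin: centre of its underside, on the worktop. The cap stands inside, within about 10 mm of the middle, hidden by the lid. To the robot's right the worktop is bare (about x 0.37 to 0.54, y -0.37 to -0.19), room for the lid.
- lid: Loose domed lid, green metal with a black knob, 152 mm diameter, 140 g. Origin: centre of its lower edge, z up; on the tin it stands 30 mm above the worktop, its skirt 6 mm over the rim with 2 mm play. The dome's flat top is 24.5 mm above the origin; the knob's head (24 mm diameter) reaches from 31 to 46.5 mm above the origin on a thinner neck.
- lid_knob (a point): Middle of the lid's knob, the place to grip: 38 mm above the lid's origin, knob 24 mm diameter.
- cap: Dust cap of bright pressed steel, 60 g, stepped round cup 44.5 mm high, standing mouth down. Origin: centre of its open lower edge, z up. From below: flange 65 mm diameter, 3 mm thick; skirt 58 mm diameter up to 22 mm; a shoulder 7 mm wide; crown 42 mm diameter from 22 to 44.5 mm, to grip or push. Mouth 52 mm inside, with a rolled-in bead of 46 mm clear diameter 5 mm above the lower edge.
- cap_top (a point): Middle of the cap's closed top, 44.5 mm above its lower edge. Set loosely over the nose, the cap stops with its lower edge 10 mm above the seat; with about 18 N it clicks past the wire and drops to 2 mm above the seat, onto the seal; 10 N more brings it home (0 mm, cap top 99.5 mm above the worktop).
- wood_block: Softwood packing block, 45 x 120 x 35 mm, origin at the centre of its underside. Not needed; leave it.
- bolt_1: Yellow hex bolt 70 mm long, standing on its head, origin under its centre. Not needed; leave it standing.
- bolt_2: Grey hex bolt 55 mm long, standing on its head, origin under its centre. Not needed; leave it standing.
- spanner_17: Combination spanner, 200 mm long, lying flat, origin under its centre. Not needed; leave it.
- screwdriver_a: Screwdriver, 215 mm long, lying flat, origin under its centre. Not needed; leave it.
- brake_pad_1: Brake pad 42 x 84 x 12 mm, lying with the lining up, nearer the robot of the two, origin under its centre. Not needed; leave it.
- brake_pad_2: Brake pad 42 x 84 x 12 mm, lying with the lining up, farther from the robot, origin under its centre. Not needed; leave it.

How it is judged:
By the outcome, as a careful person would: the job done as asked, in the order asked, and still so for the second after the job is handed in, while the arm keeps its last pose, push and grip.
It also fails if it takes over 64 s, if anything falls off the work surface, if the arm or the gripper's body presses on something with over 40 N, if the wrist force passes 120 N, or if a joint passes its speed limit or range.

## Working session

There is one attempt and no reset: what is moved stays moved. The work goes in short steps, each a Python script; the robot and the scene stay as the last script left them, time stands still between calls to the robot, and variables do not carry over. Pictures are saved under pics/ and viewed, and the job is handed in when it is done.

```bash
ls; mkdir -p pics; python3 - <<'E'
from bench import r, sensors, imaging, ticket
import cv2, numpy as np
s=sensors.state(); print({k:np.round(v,3).tolist() for k,v in s.items()}, r.grasp_offset)
for n in ["scene","top","wrist"]:
    f=imaging.grab_frame(n); cv2.imwrite(f"pics/{n}0.png",f["color"][...,::-1])
    for k in f:
        if k!="color": print(n,k,np.round(f[k],4).tolist())
E
```

```text
pics
{'time_s': 0.0, 'q': [62.59, 19.072, -3.707, 83.707, 1.237, 77.345, -5.071], 'joint_velocities': [0.01, -0.01, -0.015, 0.042, 0.044, 0.032, 0.031], 'joint_efforts': [-0.0, -62.545, 0.049, -39.162, 0.016, 0.01, 0.0], 'tcp_pos': [0.275, -0.561, 0.231], 'tool_rot': [-179.917, 0.003, 26.116], 'contact_force': [0.123, -0.762, 0.063], 'moment': [0.043, -0.001, 0.023], 'grip_width': 0.085} -0.0187
scene intrinsics [[454.0348, 0.0, 275.6295], [0.0, 454.0348, 210.0884], [0.0, 0.0, 1.0]]
scene distortion [-0.1265, 0.0, 0.0, 0.0, 0.0]
scene camera_from_world [[-0.5415, -0.8404, 0.0236, 0.3627], [-0.4638, 0.2752, -0.8421, 0.2916], [0.7012, -0.467, -0.5388, 1.1908], [0.0, 0.0, 0.0, 1.0]]
top intrinsics [[399.1233, 0.0, 282.851], [0.0, 399.1233, 208.5251], [0.0, 0.0, 1.0]]
top distortion [-0.0317, 0.0, 0.0, 0.0, 0.0]
top camera_from_world [[0.0099, -1.0, 0.0012, 0.0367], [-0.9976, -0.01, -0.0678, 0.562], [0.0678, -0.0005, -0.9977, 1.0543], [0.0, 0.0, 0.0, 1.0]]
wrist intrinsics [[349.3201, 0.0, 276.0269], [0.0, 349.3201, 215.661], [0.0, 0.0, 1.0]]
wrist distortion [-0.0073, 0.0, 0.0, 0.0, 0.0]
wrist T_tool_cam [[0.0002, -0.9562, -0.2929, 0.0732], [1.0, -0.0, 0.0006, -0.0008], [-0.0006, -0.2929, 0.9562, -0.1431], [0.0, 0.0, 0.0, 1.0]]
```

View pics/scene0.png

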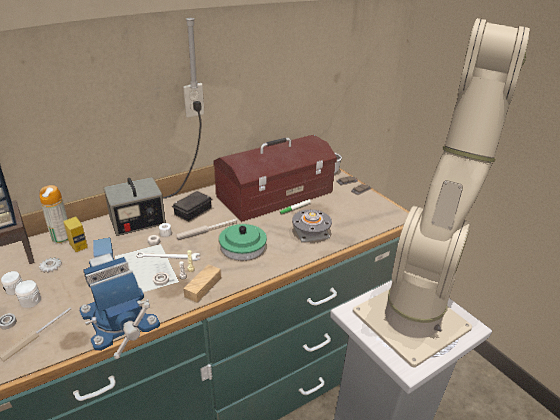

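View pics/top0.png

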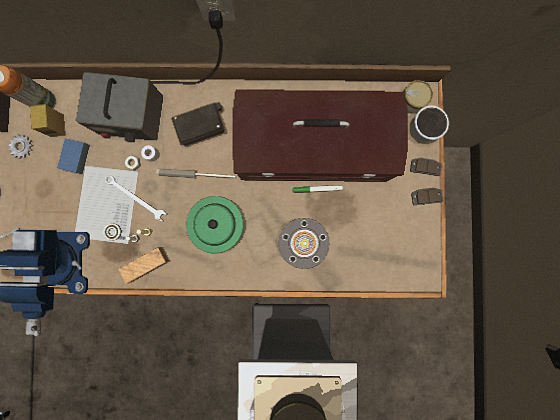

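The scene view shows the green lid at (243,240) with the hub to its right at (312,222). In the top view the lid is centred near (213,224) and the hub near (304,243). Next I'll measure both.

```bash
cat > h.py <<'E'
import cv2, numpy as np
from bench import r, sensors, imaging, ticket
from scipy.spatial.transform import Rotation as Ro
def calib(f, st=None):
    K=np.array(f["intrinsics"]);D=np.array(f["distortion"],float)
    if "camera_from_world" in f: T=np.array(f["camera_from_world"])
    else:
        W=np.eye(4);W[:3,:3]=Ro.from_euler('xyz',st["tool_rot"],degrees=True).as_matrix();W[:3,3]=st["tcp_pos"]
        T=np.linalg.inv(W@np.array(f["T_tool_cam"]))
    return K,D,T
def proj(c,P):
    K,D,T=c
    P=np.atleast_2d(np.array(P,float))
    return cv2.projectPoints(P,cv2.Rodrigues(T[:3,:3])[0],T[:3,3],K,D)[0].reshape(-1,2)
def ray(c,uv):
    K,D,T=c
    n=cv2.undistortPoints(np.array(uv,float).reshape(-1,1,2),K,D).reshape(-1,2)
    d=np.c_[n,np.ones(len(n))]@T[:3,:3]; o=-T[:3,:3].T@T[:3,3]
    return o,d/np.linalg.norm(d,axis=1,keepdims=True)
def onplane(c,uv,z):
    o,d=ray(c,uv); return o+d*((z-o[2])/d[:,2])[:,None]
def save(f,name,roi=None,s=1):
    im=f["color"][...,::-1]
    if roi: im=im[roi[1]:roi[3],roi[0]:roi[2]]
    if s!=1: im=cv2.resize(im,None,fx=s,fy=s,interpolation=cv2.INTER_CUBIC)
    cv2.imwrite(f"pics/{name}.png",im)
def st(): return sensors.state()
def hsv(f): return cv2.cvtColor(f["color"],cv2.COLOR_RGB2HSV)
def brief():
    s=st(); print("t",round(s["time_s"],2),"tcp",np.round(s["tcp_pos"],4),"rot",np.round(s["tool_rot"],1),"F",np.round(s["contact_force"],1),"M",np.round(s["moment"],2),"w",round(s["grip_width"],4),"q",np.round(s["q"],1))
E
python3 - <<'E'
from h import *
f=imaging.grab_frame("top");c=calib(f);H=hsv(f)
print("tcp px",proj(c,[.275,-.561,.231]))
print("place",proj(c,[[.37,-.19,0],[.54,-.37,0],[.37,-.37,0],[.54,-.19,0]]).round())
m=cv2.inRange(H,(65,80,40),(90,255,255));m[:150]=0;m[:,270:]=0
ct=max(cv2.findContours(m,0,2)[0],key=cv2.contourArea);e=cv2.fitEllipse(cv2.convexHull(ct));print("lid",e,onplane(c,[e[0]],.033))
k=cv2.inRange(H,(0,0,0),(180,255,70));roi=np.zeros_like(k);cv2.circle(roi,tuple(int(v) for v in e[0]),18,255,-1);k&=roi
M=cv2.moments(k,True);u=(M['m10']/M['m00'],M['m01']/M['m00']);print("knob",u,M['m00'],onplane(c,[u],.074))
save(f,"top_hub",(250,190,360,300),5)
save(f,"top_lid",(160,170,270,280),5)
f=imaging.grab_frame("scene");save(f,"sc_z",(140,170,400,310),3)
E
```

```text
tcp px [[561.78011614 337.41752792]]
place [[368. 280.]
 [433. 218.]
 [434. 281.]
 [368. 218.]]
lid ((214.48861694335938, 224.2563934326172), (55.820556640625, 56.530818939208984), 16.7767333984375) [[0.51708353 0.22298557 0.033     ]]
knob (212.44117647058823, 223.72058823529412) 68.0 [[0.51729757 0.2212503  0.074     ]]
```

View pics/top_hub.png

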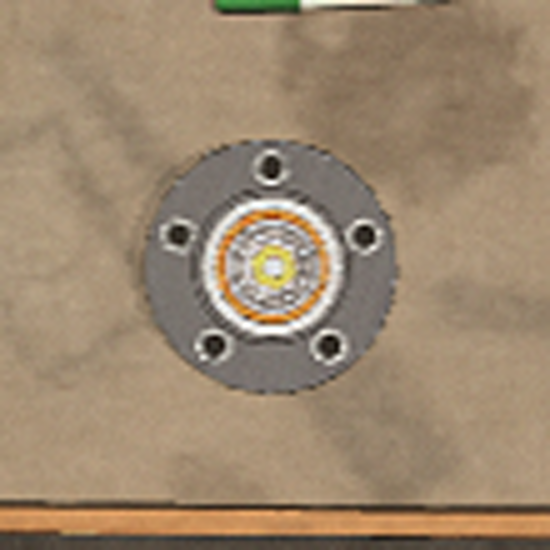

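View pics/sc_z.png

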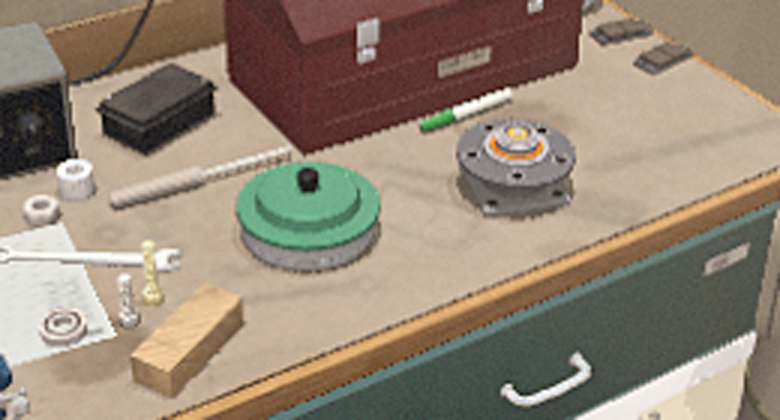

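View pics/top_lid.png

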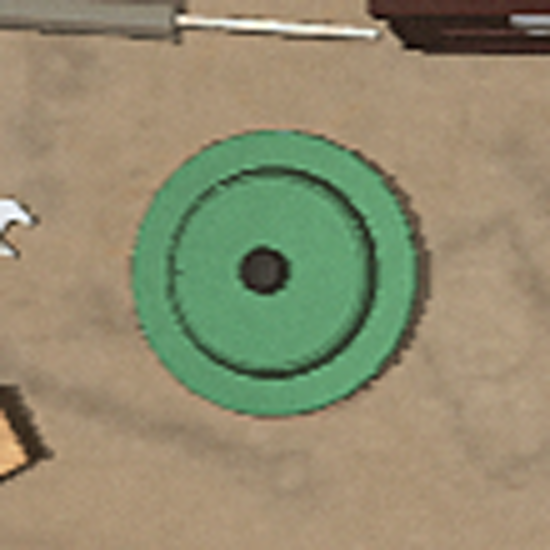

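```bash
python3 - <<'E'
from h import *
f=imaging.grab_frame("top");c=calib(f)
print("hub flange",onplane(c,[[304.2,243.4]],.049), "nose", onplane(c,[[250+273/5,190+267/5]],.074))
for nm,p in dict(hub=[.47,0,.2],lid=[.517,.222,.07],place=[.455,-.275,.05],hubhi=[.47,0,.3]).items():
    for y in range(-180,180,30):
        q=r.ik(p,[180,0,y]); print(nm,y,None if q is None else np.round(q,0))
E
```

```text
hub flange [[ 0.46926192 -0.01407943  0.049     ]] nose [[ 0.46974181 -0.01372649  0.074     ]]
hub -180 [ 38.   4. -45. 107.   3.  71.  83.]
hub -150 [ 64.   9. -73. 106.   9.  72. 108.]
hub -120 [ 64.   9. -73. 106.   9.  72. 138.]
hub -90 None
hub -60 None
hub -30 [  31.    3.  -37.  107.    2.   71. -127.]
hub 0 [ 32.   3. -38. 107.   2.  71. -97.]
hub 30 [ 33.   3. -39. 107.   2.  71. -67.]
hub 60 [ 34.   3. -40. 107.   2.  71. -37.]
hub 90 [ 35.   3. -41. 107.   2.  71.  -7.]
hub 120 [ 36.   3. -42. 107.   2.  71.  23.]
hub 150 [ 37.   3. -43. 107.   2.  71.  53.]
lid -180 [ 19.  32. -58. 101.  30.  64.  40.]
lid -150 [ 26.  41. -71. 101.  41.  70.  63.]
lid -120 [ 26.  41. -71. 101.  41.  70.  93.]
lid -90 [ 26.  41. -71. 101.  41.  70. 123.]
lid -60 [ -79.   36.   67.  106.  -37.   63. -148.]
lid -30 [ -63.   24.   43.  105.  -19.   58. -132.]
lid 0 [  12.   28.  -49.  101.   24.   62. -135.]
lid 30 [  17.   31.  -56.  101.   28.   63. -108.]
lid 60 [ 19.  32. -58. 101.  30.  64. -80.]
lid 90 [ 19.  33. -60. 101.  31.  65. -50.]
lid 120 [ 19.  33. -59. 101.  31.  64. -20.]
li
[... 423 characters left out ...]
54. -39.]
place 60 [ 44.  19. -20. 108.   8.  54. -10.]
place 90 [ 47.  20. -24. 108.  10.  55.  19.]
place 120 [ 49.  20. -26. 108.  11.  55.  48.]
place 150 [ 51.  20. -29. 108.  12.  55.  77.]
hubhi -180 [ 38.  -0. -43.  98.  -0.  83.  85.]
hubhi -150 [-49.  -6.  41. 102.   4.  83. 111.]
hubhi -120 [-73. -12.  60. 102.  11.  84. 136.]
hubhi -90 None
hubhi -60 None
hubhi -30 [  33.   -1.  -37.   98.   -0.   83. -125.]
hubhi 0 [ 33.  -1. -38.  98.  -0.  83. -95.]
hubhi 30 [ 34.  -1. -38.  98.  -0.  83. -65.]
hubhi 60 [ 35.  -1. -40.  98.  -0.  83. -35.]
hubhi 90 [ 36.  -1. -41.  98.  -0.  83.  -5.]
hubhi 120 [ 37.  -0. -42.  98.  -0.  83.  25.]
hubhi 150 [ 38.  -0. -42.  98.  -0.  83.  55.]
```

```bash
python3 - <<'E'
from h import *
r.move_ptp([.4695,-.014,.25],[180,0,120]); brief()
s=st();f=imaging.grab_frame("wrist");save(f,"w_hub");print(s["time_s"])
c=calib(f,s)
print(proj(c,[[.4695,-.014,z] for z in(.049,.055,.074)]))
E
```

```text
t 2.38 tcp [ 0.4696 -0.0152  0.2499] rot [-180.    -0.   119.9] F [ 0.2 -0.3  0.1] M [-0.    0.02  0.03] w 0.0854 q [ 37.    0.9 -40.4 102.7   0.6  76.6  26.2]
2.3833
[[278.02700828 186.09191929]
 [278.05818431 187.37976127]
 [278.16412677 191.75627473]]
```

View pics/w_hub.png

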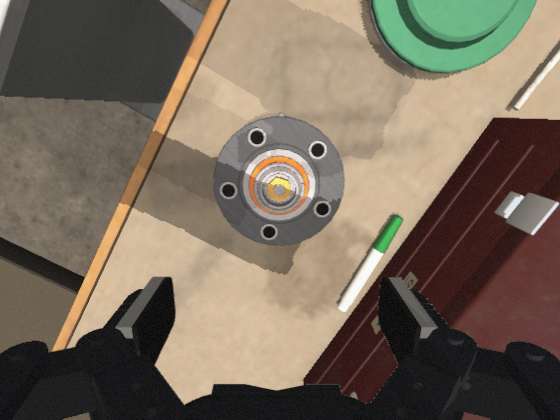

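The wrist picture shows the hub flange centred near (278,181), with the orange seal ring around (280,187). The grey flange and the orange ring should give the centre precisely.

```bash
cat >> h.py <<'E'
def seal_center(f,c,guess):
    H=hsv(f); m=cv2.inRange(H,(5,130,120),(17,255,255))
    p=proj(c,[[*guess,.057]])[0]; roi=np.zeros_like(m); cv2.circle(roi,tuple(int(v) for v in p),48,255,-1); m&=roi
    pts=cv2.findNonZero(m); hull=cv2.convexHull(pts)
    # metric: hull on plane z=.057, circle fit
    P=onplane(c,hull.reshape(-1,2)+0.0,.057)[:,:2]
    A=np.c_[2*P,np.ones(len(P))]; x=np.linalg.lstsq(A,(P**2).sum(1),rcond=None)[0]
    R=np.sqrt(x[2]+x[0]**2+x[1]**2); return x[:2],R,int((m>0).sum()),m
E
python3 - <<'E'
from h import *
s=st();f=imaging.grab_frame("wrist");c=calib(f,s)
x,R,n,m=seal_center(f,c,[.4695,-.014]);print("seal wrist",x,R,n)
P=onplane(c,[[257.5,137],[318,149.5],[229,190.5],[322,209],[269,232]],.049)[:,:2]
A=np.c_[2*P,np.ones(5)];y=np.linalg.lstsq(A,(P**2).sum(1),rcond=None)[0];print("lugs",y[:2],np.linalg.norm(P-y[:2],axis=1),P.mean(0))
save(f,"w_hubz",(200,100,360,260),4)
f=imaging.grab_frame("top");c=calib(f);x,R,n,m=seal_center(f,c,[.4695,-.014]);print("seal top",x,R,n)
E
```

```text
seal wrist [ 0.46886581 -0.01210441] 0.028885224523024982 608
lugs [ 0.46967888 -0.01202723] [0.05120492 0.05134704 0.05089646 0.05080758 0.05153826] [ 0.46968416 -0.01213948]Traceback (most recent call last):
  File "<stdin>", line 7, in <module>
  File "h.py", line 34, in seal_center
    pts=cv2.findNonZero(m); hull=cv2.convexHull(pts)
                                 ~~~~~~~~~~~~~~^^^^^
cv2.error: OpenCV(4.12.0) /io/opencv/modules/imgproc/src/convhull.cpp:143: error: (-215:Assertion failed) total >= 0 && (depth == CV_32F || depth == CV_32S) in function 'convexHull'
```

View pics/w_hubz.png

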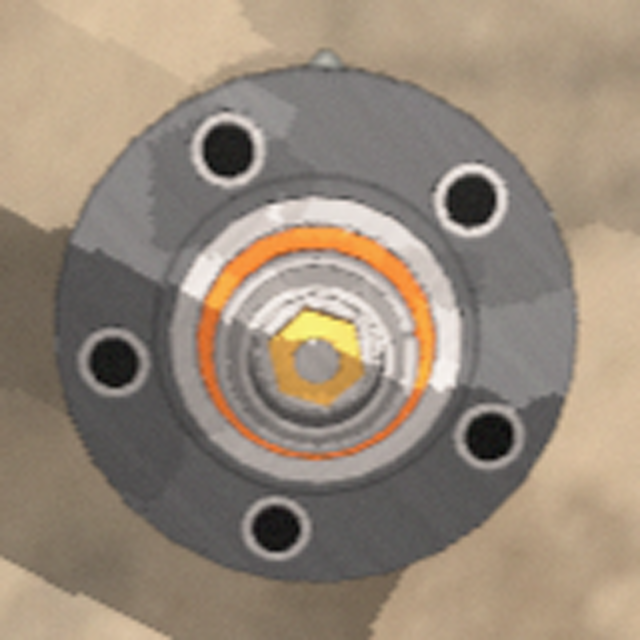

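```bash
cat >> h.py <<'E'
def circ(P):
    A=np.c_[2*P,np.ones(len(P))];y=np.linalg.lstsq(A,(P**2).sum(1),rcond=None)[0];return y[:2],np.sqrt(y[2]+y[0]**2+y[1]**2)
def lugs(f,c,g):
    m=cv2.inRange(hsv(f),(0,0,0),(180,255,62)); 
    out=[]
    for t in cv2.findContours(m,cv2.RETR_EXTERNAL,cv2.CHAIN_APPROX_NONE)[0]:
        a=cv2.contourArea(t)
        if a<40 or a>600: continue
        M=cv2.moments(t);p=onplane(c,[[M['m10']/M['m00'],M['m01']/M['m00']]],.049)[0,:2]
        if .044<np.linalg.norm(p-g)<.058: out.append(p)
    out=np.array(out); return (circ(out) if len(out)>2 else None),len(out)
E
python3 - <<'E'
from h import *
g=np.array([.4695,-.013])
s=st();f=imaging.grab_frame("wrist");c=calib(f,s);print(lugs(f,c,g))
r.move_ptp([.4695,-.013,.25],[180,0,-30]); r.wait(.2)
s=st();f=imaging.grab_frame("wrist");c=calib(f,s);print(lugs(f,c,g));x,R,n,m=seal_center(f,c,g);print("seal",x,R,n)
save(f,"w_hub2"); brief()
E
```

```text
((array([ 0.46902946, -0.01234908]), np.float64(0.05117025889476963)), 5)
((array([ 0.46864293, -0.01202621]), np.float64(0.05115742201220995)), 5)
seal [ 0.46905644 -0.01219244] 0.02894238979589648 636
t 5.07 tcp [ 0.4695 -0.013   0.25  ] rot [-180.   -0.  -30.] F [-0.9  0.4  0.3] M [0.01 0.02 0.  ] w 0.0855 q [  35.6    0.8  -39.4  102.8    0.5   76.6 -123.9]
```

View pics/w_hub2.png

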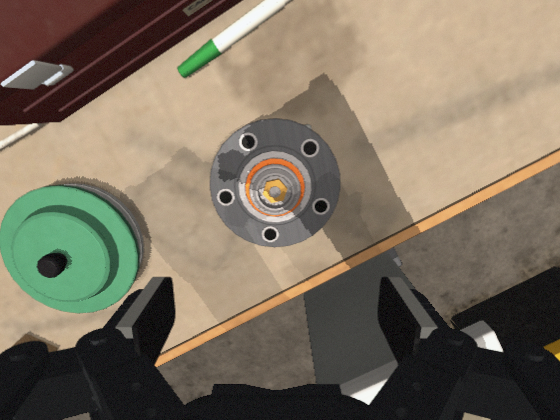

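Both wrist yaws agree, so the hub is at (0.4689, -0.0122) and the top camera is about 2 mm off. Next is the lid.

```bash
python3 - <<'E'
from h import *
r.move_ptp([.517,.2225,.19],[180,0,120]); r.gripper_to(.045); 
s=st();f=imaging.grab_frame("wrist");c=calib(f,s);save(f,"w_lid");brief()
H=hsv(f);k=cv2.inRange(H,(0,0,0),(180,255,75));p=proj(c,[[.517,.223,.076]])[0];print(p)
roi=np.zeros_like(k);cv2.circle(roi,tuple(int(v) for v in p),40,255,-1);k&=roi
t=max(cv2.findContours(k,0,1)[0],key=cv2.contourArea);e=cv2.minEnclosingCircle(t);print(cv2.contourArea(t),e,onplane(c,[e[0]],.0765))
g=cv2.inRange(H,(65,80,40),(90,255,255));t=max(cv2.findContours(g,0,1)[0],key=cv2.contourArea)
P=onplane(c,cv2.convexHull(t).reshape(-1,2)+0.,.032)[:,:2];print("rim",circ(P))
E
```

```text
t 7.29 tcp [0.517  0.2225 0.19  ] rot [180.   0. 120.] F [-0.6 -0.4  0.1] M [-0.01 -0.05 -0.  ] w 0.0449 q [ 18.7  22.1 -57.3  94.3  19.2  74.2 -12. ]
[278.28698536 210.84744469]
724.0 ((277.27777099609375, 206.27777099609375), 16.025737762451172) [[0.51443808 0.22587893 0.0765    ]]
rim (array([0.5161735 , 0.22286813]), np.float64(0.07645514193733402))
```

View pics/w_lid.png

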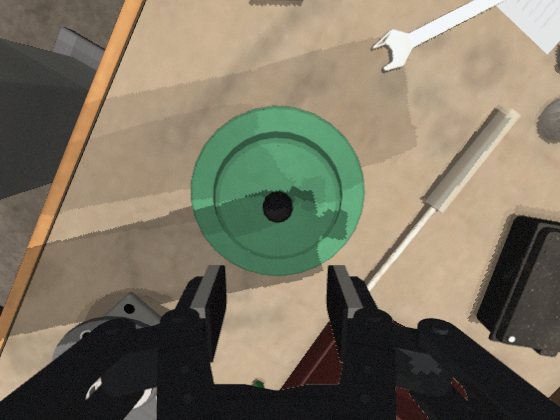

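```bash
python3 - <<'E'
from h import *
x,y=.5162,.2230
r.servo_line([x,y,.085],vel=.12)
r.servo_line([x,y,.057],vel=.04); brief()
r.servo_line([x,y,.0535],vel=.02); brief()
r.gripper_to(.015); brief()
f=imaging.grab_frame("wrist");save(f,"w_lidg")
E
```

```text
t 9.17 tcp [0.5163 0.2231 0.0572] rot [180.  -0. 120.] F [-0.3  0.7  0.3] M [0.01 0.03 0.03] w 0.0452 q [ 14.3  30.5 -52.4 101.8  27.2  61.3 -17.8]
t 9.49 tcp [0.5162 0.2229 0.0534] rot [-180.    0.  120.] F [-0.5  0.2 -1.2] M [-0.02 -0.03 -0.01] w 0.0452 q [ 14.1  30.7 -52.2 102.   27.5  61.  -17.9]
t 9.83 tcp [0.5171 0.2236 0.0549] rot [179.9   0.  120. ] F [-0.3 -1.  10.3] M [-0.16  0.32 -0.  ] w 0.0209 q [ 14.1  30.7 -52.2 101.9  27.5  61.  -17.9]
```

View pics/w_lidg.png

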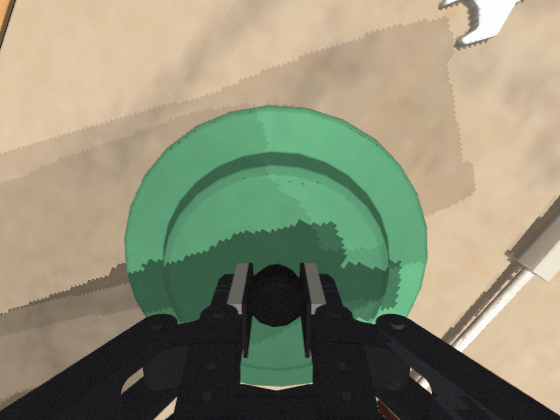

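```bash
python3 - <<'E'
from h import *
x,y=.5165,.2232
r.servo_line([x,y,.060],vel=.03); brief()
r.servo_line([x,y,.16],vel=.12); brief()
f=imaging.grab_frame("wrist");save(f,"w_lidup")
f=imaging.grab_frame("top");save(f,"t_lidup",(120,130,400,300),2)
E
```

```text
t 10.25 tcp [0.5164 0.2231 0.0599] rot [-180.    0.  120.] F [ 0.2  0.5 -2.1] M [-0.   -0.   -0.02] w 0.0208 q [ 14.4  30.3 -52.5 101.7  27.   61.6 -17.6]
t 11.23 tcp [0.5161 0.2229 0.1592] rot [-179.9   -0.   120. ] F [-0.5 -0.  -0.9] M [ 0.02 -0.01  0.03] w 0.0207 q [ 17.9  23.8 -56.5  96.4  20.8  71.2 -13.2]
```

View pics/w_lidup.png

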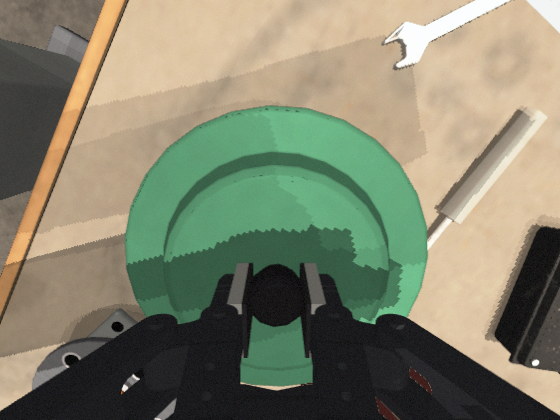

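View pics/t_lidup.png

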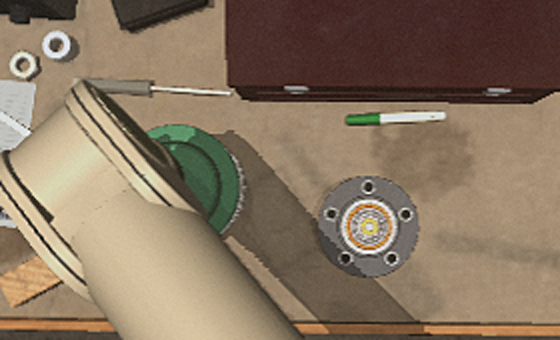

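```bash
python3 - <<'E'
from h import *
x,y=.457,-.285
r.move_ptp([x,y,.16],[180,0,120]); 
r.servo_line([x,y,.045],vel=.12)
z=.030
while z>.021:
    r.servo_line([x,y,z],vel=.03); s=st(); print(round(z,4),np.round(s["contact_force"],1),round(s["tcp_pos"][2],4))
    if s["contact_force"][2]>3: break
    z-=.0015
r.gripper_to(.045); brief()
r.servo_line([x,y,.10],vel=.15); brief()
f=imaging.grab_frame("wrist");save(f,"w_placed")
E
```

```text
0.03 [ 0.2  0.3 -1.2] 0.03
0.0285 [ 0.2  0.3 -1.1] 0.0285
0.027 [ 0.2  0.  -2. ] 0.0269
0.0255 [ 0.2  0.2 -1.6] 0.0254
0.024 [-3.8  2.4 10.6] 0.0249
t 16.31 tcp [ 0.457  -0.285   0.0239] rot [180.  -0. 120.] F [-0.3 -0.3  0.1] M [ 0.03  0.03 -0.02] w 0.0452 q [ 64.9  27.9 -45.  106.8  23.7  55.2  39.3]
t 16.97 tcp [ 0.4565 -0.285   0.0994] rot [-180.   -0.  120.] F [ 0.3 -0.2 -1.3] M [ 0.06  0.03 -0.02] w 0.0446 q [ 68.1  21.9 -48.2 103.7  18.2  62.6  43.4]
```

View pics/w_placed.png

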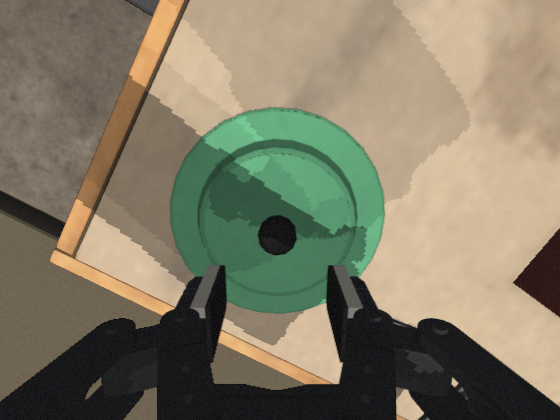

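The lid lies flat, knob up, around (278,210) in the picture, clear of the edge trim. Now I'll look into the tin.

```bash
python3 - <<'E'
from h import *
r.servo_line([.457,-.285,.17],vel=.2)
r.move_ptp([.516,.223,.17],[180,0,120]); r.gripper_to(.07)
s=st();f=imaging.grab_frame("wrist");save(f,"w_cap");brief();c=calib(f,s)
print(proj(c,[[.516,.223,z] for z in (.003,.0475)]))
E
```

```text
t 19.79 tcp [0.5161 0.2229 0.17  ] rot [180.   0. 120.] F [-0.7 -0.6 -0.6] M [ 0.02  0.03 -0.04] w 0.07 q [ 27.8  31.8 -72.9  95.4  31.2  76.5 -20.5]
[[277.69072758 194.8368673 ]
 [277.93180493 208.13986027]]
```

View pics/w_cap.png

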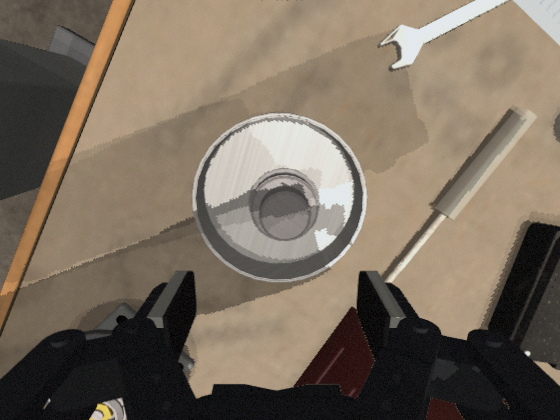

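```bash
python3 - <<'E'
from h import *
s=st();f=imaging.grab_frame("wrist");c=calib(f,s)
save(f,"w_capz",(230,150,340,260),7)
E
```

```text
(no output)
```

View pics/w_capz.png

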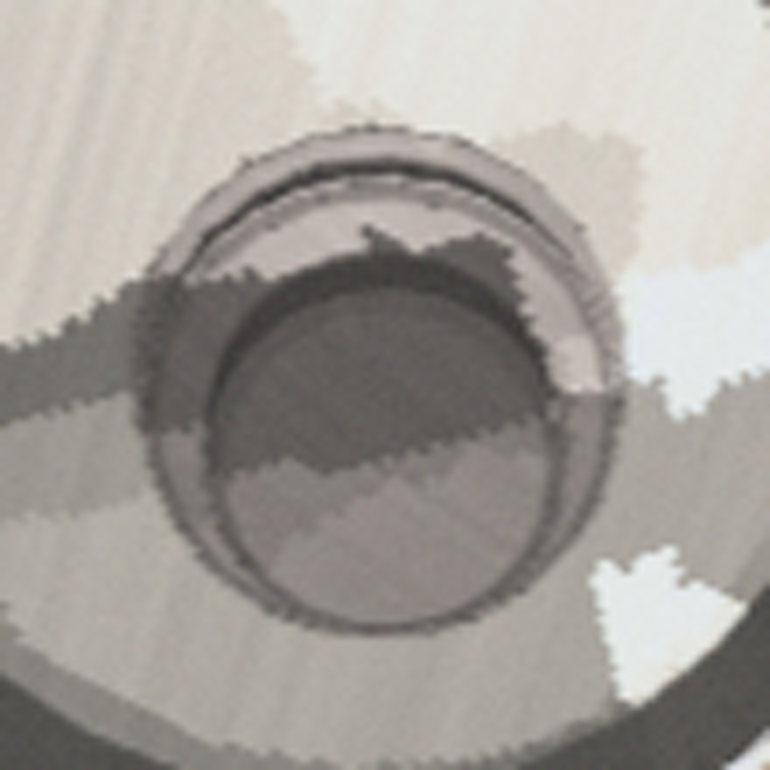

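```bash
python3 - <<'E'
from h import *
s=st();f=imaging.grab_frame("wrist");c=calib(f,s)
U=lambda P:np.array(P,float)/7+[230,150]-.0
T=[(213,440),(235,530),(300,600),(384,630),(460,608),(530,535),(553,440),(384,287)]
F=[(135,380),(165,260),(240,165),(370,127),(500,160),(585,240),(622,360),(155,470),(600,500)]
print(circ(onplane(c,U(T),.0475)[:,:2]))
print(circ(onplane(c,U(F),.006)[:,:2]))
print(onplane(c,U([(384,458)]),.0475))
E
```

```text
(array([0.52390086, 0.22039667]), np.float64(0.019627147974104617))
(array([0.52512817, 0.21939761]), np.float64(0.0323328461639988))
[[0.52371711 0.22065965 0.0475    ]]
```

```bash
python3 - <<'E'
from h import *
x,y=.5243,.2200
r.gripper_to(.056)
r.servo_line([x,y,.06],vel=.12)
r.servo_line([x,y,.028],vel=.04); brief()
r.servo_line([x,y,.0245],vel=.02); brief()
r.gripper_to(.03); brief()
f=imaging.grab_frame("wrist");save(f,"w_capg")
E
```

```text
t 22.2 tcp [0.5244 0.2201 0.0282] rot [180.  -0. 120.] F [ 0.8 -0.1  0.6] M [ 0.01  0.03 -0.01] w 0.0558 q [ 21.8  40.9 -63.9 101.6  40.7  64.3 -25.7]
t 22.52 tcp [0.5243 0.2199 0.0244] rot [-180.    0.  120.] F [ 0.6  0.3 -0. ] M [-0.03 -0.04 -0.01] w 0.0559 q [ 21.6  41.1 -63.7 101.7  41.   64.  -25.9]
t 22.81 tcp [0.5245 0.2202 0.025 ] rot [180.   0. 120.] F [-0.1 -1.   5. ] M [-0.15  0.2  -0.03] w 0.0401 q [ 21.6  41.1 -63.7 101.7  41.   64.  -25.9]
```

View pics/w_capg.png

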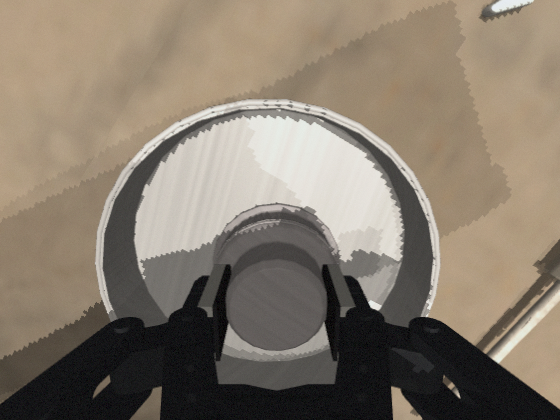

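```bash
python3 - <<'E'
from h import *
x,y=.5245,.2202
r.servo_line([x,y,.035],vel=.04); brief()
r.servo_line([x,y,.17],vel=.15); brief()
s=st();f=imaging.grab_frame("wrist");c=calib(f,s);save(f,"w_capup",(180,180,380,380),4)
print(proj(c,[[x,y,.17+.0225],[x,y,.17-.022]]))
E
```

```text
t 23.27 tcp [0.5246 0.2202 0.0351] rot [180.   0. 120.] F [-0.1 -0.3 -0.2] M [ 0.01 -0.02  0.01] w 0.0403 q [ 22.1  40.4 -64.4 101.3  40.2  64.9 -25.4]
t 24.32 tcp [0.5241 0.2198 0.169 ] rot [-179.9   -0.   120. ] F [ 0.3  0.1 -0.4] M [-0.    0.07 -0.02] w 0.0401 q [ 27.3  32.5 -72.2  94.5  31.6  76.8 -19.9]
[[280.98437093 310.28378572]
 [279.95425859 262.39776857]]
```

View pics/w_capup.png

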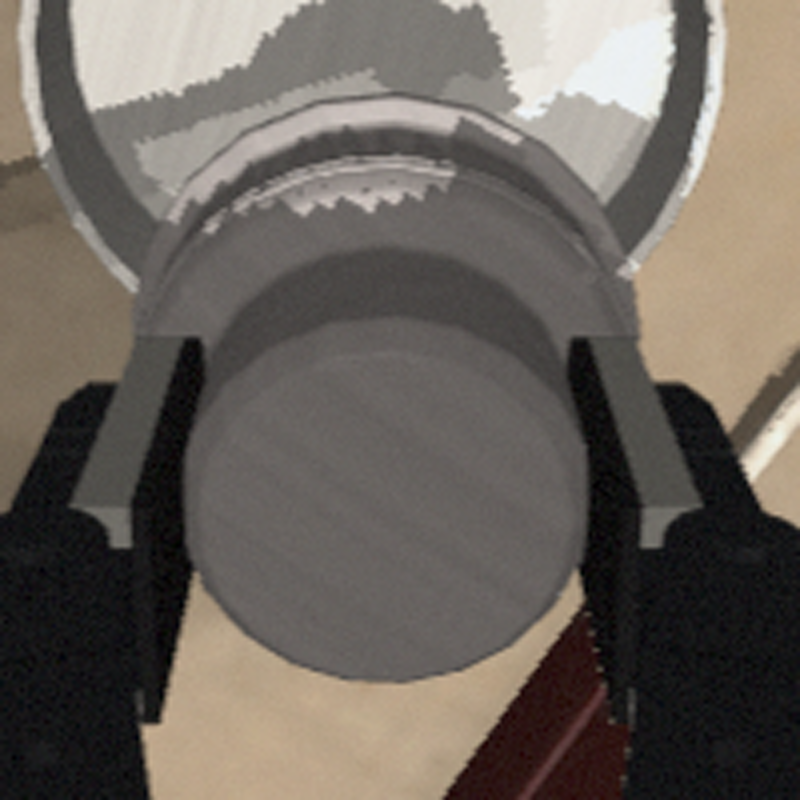

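```bash
python3 - <<'E'
from h import *
s=st();f=imaging.grab_frame("wrist");c=calib(f,s);brief()
t=np.array(s["tcp_pos"]);R=Ro.from_euler('xyz',s["tool_rot"],degrees=True).as_matrix()
U=lambda P:np.array(P,float)/4+180
T=[(185,490),(200,560),(270,645),(386,682),(500,648),(575,560),(588,490),(386,318),(250,365),(525,365)]
p=circ(onplane(c,U(T),t[2]+.0225)[:,:2]);print(p,"off world",p[0]-t[:2],"tool",R.T@np.r_[p[0]-t[:2],0])
F=[(160,235),(235,150),(310,108),(390,94),(470,108),(545,152),(610,225)]
p=circ(onplane(c,U(F),t[2]-.0195)[:,:2]);print(p,"off world",p[0]-t[:2])
E
```

```text
t 24.43 tcp [0.5241 0.2199 0.169 ] rot [-179.9   -0.   120. ] F [ 0.4  0.1 -0.1] M [0.03 0.02 0.  ] w 0.0403 q [ 27.3  32.5 -72.2  94.5  31.6  76.8 -19.9]
(array([0.52252657, 0.220287  ]), np.float64(0.0199626604200451)) off world [-0.00156188  0.00044984] tool [ 1.17056417e-03 -1.12765818e-03  1.92242953e-06]
(array([0.52298811, 0.21971092]), np.float64(0.03106131553509744)) off world [-0.00110034 -0.00012623]
```

```bash
python3 - <<'E'
from h import *
x,y=.4696,-.0123
r.move_ptp([x,y,.17],[180,0,120]); 
r.servo_line([x,y,.10],vel=.12); r.wait(.2); brief()
s=st();f=imaging.grab_frame("wrist");save(f,"w_pre")
f=imaging.grab_frame("scene");save(f,"s_pre",(230,120,430,270),4)
for z in (.096,.093,.091,.0895,.0885):
    r.servo_line([x,y,z],vel=.03); s=st(); print(z,np.round(s["tcp_pos"],4),np.round(s["contact_force"],1),np.round(s["moment"],2))
    if s["contact_force"][2]>6: break
E
```

```text
t 26.31 tcp [ 0.4701 -0.0124  0.1007] rot [1.8e+02 1.0e-01 1.2e+02] F [-0.1 -0.4 -0.9] M [-0.01  0.05 -0.05] w 0.0402 q [ 56.8  18.2 -67.4 112.7  19.2  61.4  11.1]
0.096 [ 0.4694 -0.0123  0.0958] [ 0.5 -0.2 -0.3] [-0.01 -0.02  0.02]
0.093 [ 0.4695 -0.0123  0.0928] [ 0.7 -0.1 -0.6] [ 0.01  0.02 -0.04]
0.091 [ 0.4695 -0.0123  0.0909] [ 0.1 -0.  -0.7] [-0.   -0.02 -0.04]
0.0895 [ 0.4695 -0.0123  0.0894] [0.1 0.4 0.4] [-0.03 -0.04 -0.01]
0.0885 [ 0.4696 -0.0123  0.0885] [ 0.3  0.6 -0.6] [-0.01  0.02  0.05]
```

View pics/s_pre.png

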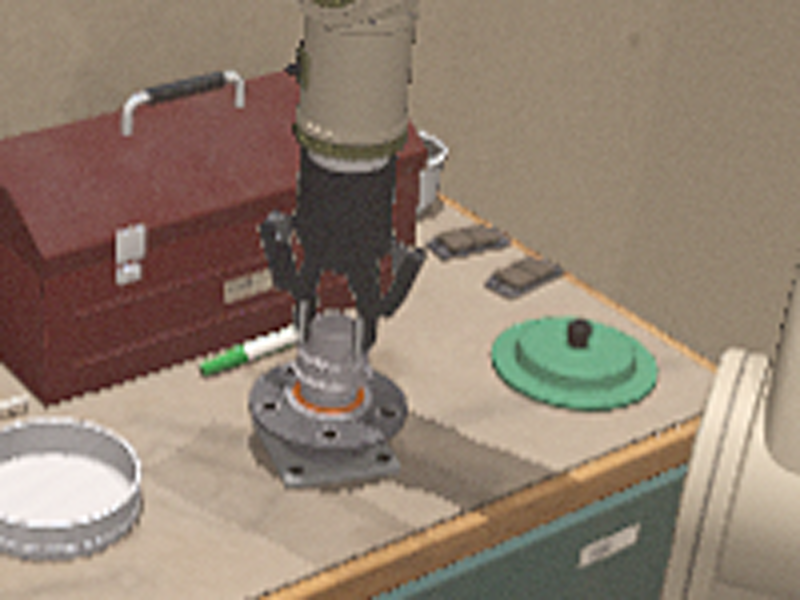

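View pics/w_pre.png

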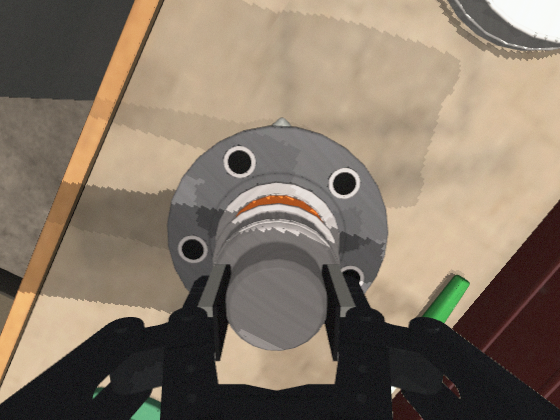

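The cap is over the nose with no lateral contact force. I'll go on in small steps.

```bash
python3 - <<'E'
from h import *
x,y=.4696,-.0123
z=.0885
for i in range(10):
    z-=.0005
    r.servo_line([x,y,z],vel=.02); r.wait(.05); s=st(); print(round(z,4),np.round(s["tcp_pos"],4),np.round(s["contact_force"],1),np.round(s["moment"],2),round(s["grip_width"],4))
    F=s["contact_force"]
    if F[2]>13 or np.hypot(F[0],F[1])>5: break
E
```

```text
0.088 [ 0.4696 -0.0123  0.088 ] [-0.9  0.9  0.7] [-0.04 -0.05  0.03] 0.0404
0.0875 [ 0.4696 -0.0123  0.0875] [ 0.4 -0.5 -0.3] [ 0.05 -0.06  0.03] 0.0402
0.087 [ 0.4698 -0.0122  0.0871] [-0.2  1.2  1.6] [ 0.17 -0.11 -0.01] 0.0405
0.0865 [ 0.4699 -0.0121  0.0867] [0.4 1.6 3.6] [ 0.42 -0.19  0.04] 0.0403
0.086 [ 0.4701 -0.012   0.0864] [1.6 2.7 5.9] [ 0.57 -0.2   0.02] 0.0401
0.0855 [ 0.4703 -0.0119  0.0861] [0.1 2.5 8.2] [ 0.62 -0.1   0.06] 0.0404
0.085 [ 0.4705 -0.0118  0.0858] [-0.5  2.6 11.1] [ 0.58  0.1  -0.01] 0.0406
0.0845 [ 0.4706 -0.0118  0.0854] [ 0.6  2.3 11.9] [ 0.62  0.17 -0.02] 0.0403
0.084 [ 0.4707 -0.0117  0.085 ] [ 0.   2.3 12.8] [ 0.63  0.2  -0.06] 0.0398
0.0835 [ 0.4706 -0.0116  0.0844] [-0.3  2.3 10.6] [0.7  0.13 0.04] 0.0402
```

```bash
python3 - <<'E'
from h import *
f=imaging.grab_frame("wrist");save(f,"w_pr1",(180,160,400,380),3)
f=imaging.grab_frame("scene");save(f,"s_pr1",(280,180,345,250),9); brief()
E
```

```text
t 30.79 tcp [ 0.4706 -0.0116  0.0844] rot [179.9   0.  120. ] F [ 0.4  3.8 12.1] M [0.7  0.08 0.05] w 0.0404 q [ 55.3  19.8 -66.1 113.5  21.   59.8   9.6]
```

View pics/w_pr1.png

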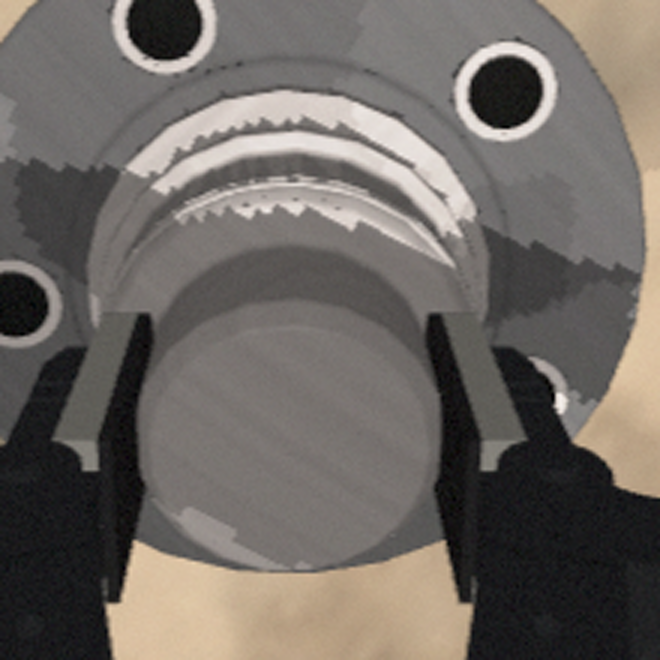

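View pics/s_pr1.png

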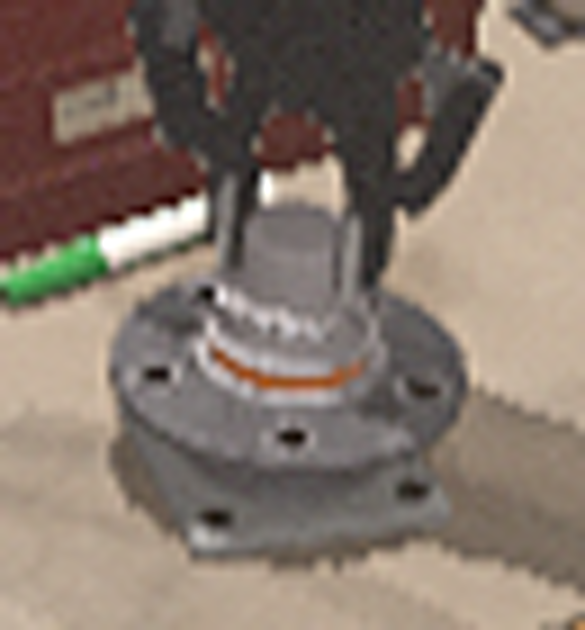

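The contact came at the wire height as expected, but the force levels off at 12 N with some sideways load. That suggests the cap is pivoting or slipping in the grip. I'll let it stand loose on the nose, look, and push on its closed top with shut fingers, which resists tilting.

```bash
python3 - <<'E'
from h import *
r.servo_line([.4706,-.0116,.0850],vel=.03); brief()
r.gripper_to(.065); brief()
r.servo_line([.4689,-.0122,.16],vel=.2)
s=st();f=imaging.grab_frame("wrist");c=calib(f,s);save(f,"w_loose",(180,120,380,320),4);brief()
print(proj(c,[[.4689,-.0122,z] for z in (.055,.1095)]))
f=imaging.grab_frame("scene");save(f,"s_loose",(270,170,350,250),8)
E
```

```text
t 31.04 tcp [ 0.4709 -0.0113  0.0857] rot [180.   0. 120.] F [-3.7  1.2 14.3] M [0.32 0.9  0.01] w 0.0405 q [ 55.2  19.8 -66.2 113.3  21.   60.1   9.6]
t 31.41 tcp [ 0.4703 -0.0118  0.0847] rot [-180.   -0.  120.] F [0.9 0.2 0.1] M [-0.02 -0.02  0.03] w 0.0651 q [ 55.2  19.8 -66.1 113.4  21.   60.    9.6]
t 31.98 tcp [ 0.4685 -0.0125  0.1594] rot [-180.   -0.  120.] F [-0.2 -0.6 -0.6] M [-0.05  0.02  0.02] w 0.0651 q [ 62.3  12.5 -71.4 109.1  12.8  67.4  16.3]
[[278.32990294 214.33641638]
 [278.86947206 241.02389065]]
```

View pics/w_loose.png

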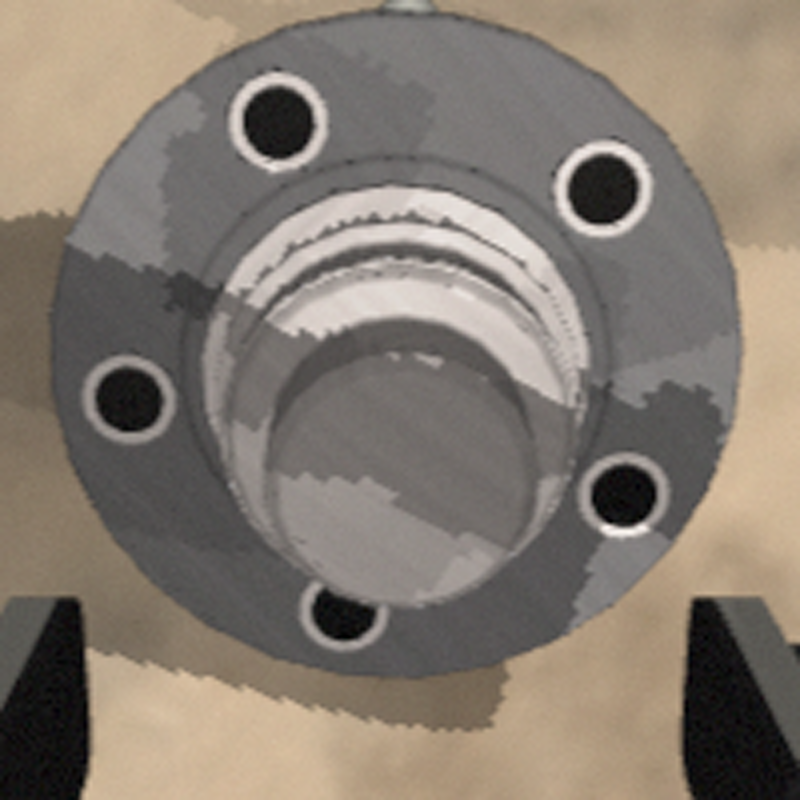

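View pics/s_loose.png

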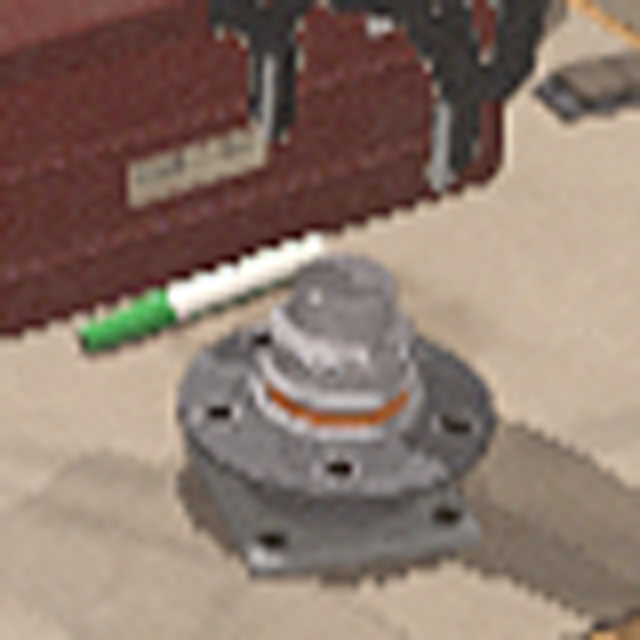

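The cap stands loosely on the nose, crown near (280,239), almost level. Now I'll press with closed fingers on the hub axis.

```bash
python3 - <<'E'
from h import *
x,y=.4689,-.0122
r.gripper_to(0.0); brief()
r.servo_line([x,y,.114],vel=.12); brief()
z=.110
for i in range(20):
    r.servo_line([x,y,z],vel=.03); s=st(); F=s["contact_force"]
    print(round(z,4),np.round(s["tcp_pos"],4),np.round(F,1),np.round(s["moment"],2),round(s["time_s"],2))
    if F[2]>24 or np.hypot(F[0],F[1])>8 or s["tcp_pos"][2]<.103: break
    z-=.0007
E
```

```text
t 32.67 tcp [ 0.4689 -0.0122  0.16  ] rot [180.   0. 120.] F [-0.  -0.3 -0.4] M [ 0.04 -0.06 -0.01] w -0.0002 q [ 62.3  12.5 -71.4 109.1  12.8  67.4  16.3]
t 33.2 tcp [ 0.469  -0.0119  0.1142] rot [180.  -0. 120.] F [0.5 0.7 0.6] M [ 0.02 -0.02  0.01] w -0.0001 q [ 58.2  16.9 -68.6 112.   17.6  62.8  12.3]
0.11 [ 0.4691 -0.0123  0.1102] [0.6 0.5 0.2] [ 0.01 -0.05 -0.02] 33.48
0.1093 [ 0.4691 -0.0123  0.1095] [0.2 0.7 1.7] [ 0.02 -0.01 -0.02] 33.73
0.1086 [ 0.4695 -0.0122  0.1091] [-0.1 -0.2  4.8] [-0.01  0.13  0.02] 33.98
0.1079 [ 0.47   -0.012   0.1088] [ 0.2 -0.3  8. ] [ 0.04 -0.09  0.05] 34.23
0.1072 [ 0.4705 -0.0119  0.1084] [ 0.9  0.4 10.5] [ 0.1  -0.23 -0.05] 34.48
0.1065 [ 0.4709 -0.0119  0.108 ] [ 2.6  0.2 11.8] [ 0.05 -0.41  0.01] 34.73
0.1058 [ 0.4711 -0.0118  0.1073] [2.5 1.2 9.9] [ 0.2  -0.5  -0.03] 34.98
0.1051 [ 0.4705 -0.0119  0.1062] [2.8 0.2 5.3] [ 0.12 -0.47 -0.02] 35.23
0.1044 [ 0.4687 -0.0122  0.1043] [ 0.1 -0.1  0.1] [-0.01  0.01  0.03] 35.48
0.1037 [ 0.4687 -0.0122  0.1035] [-0.1  0.2 -0.2] [ 0.01 -0.    0.  ] 35.73
0.103 [ 0.4688 -0.0122  0.1029] [-0.  -0.3  0.2] [ 0.03 -0.06 -0.01] 35.98
```

```bash
python3 - <<'E'
from h import *
s=st();f=imaging.grab_frame("wrist");c=calib(f,s);save(f,"w_cl",(150,120,410,400),3)
f=imaging.grab_frame("scene");save(f,"s_cl",(270,170,350,250),8)
f=imaging.grab_frame("top");save(f,"t_cl",(250,190,360,300),5)
E
```

```text
(no output)
```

View pics/w_cl.png

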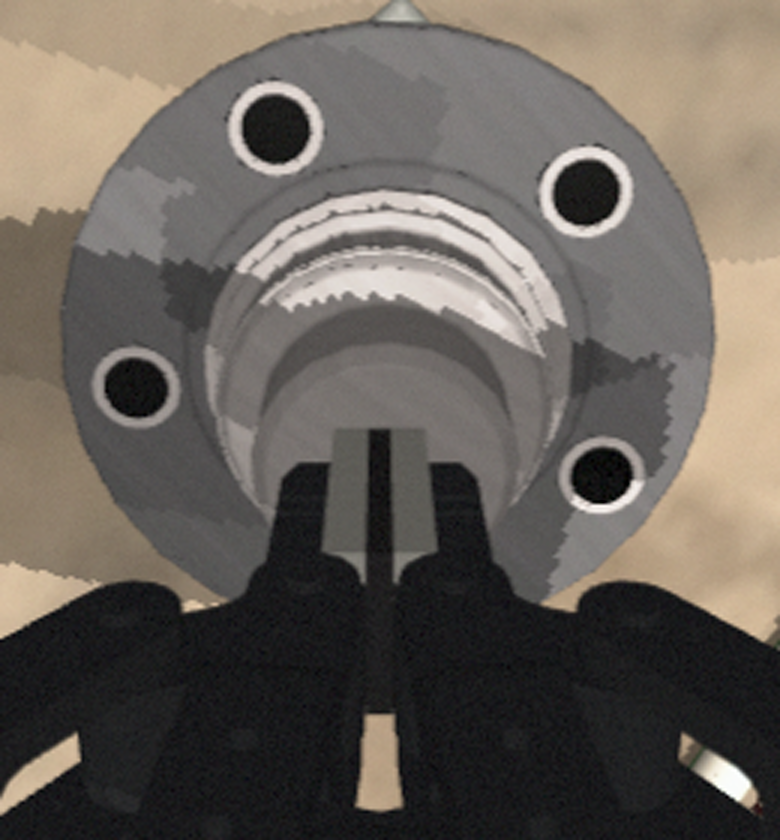

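View pics/s_cl.png

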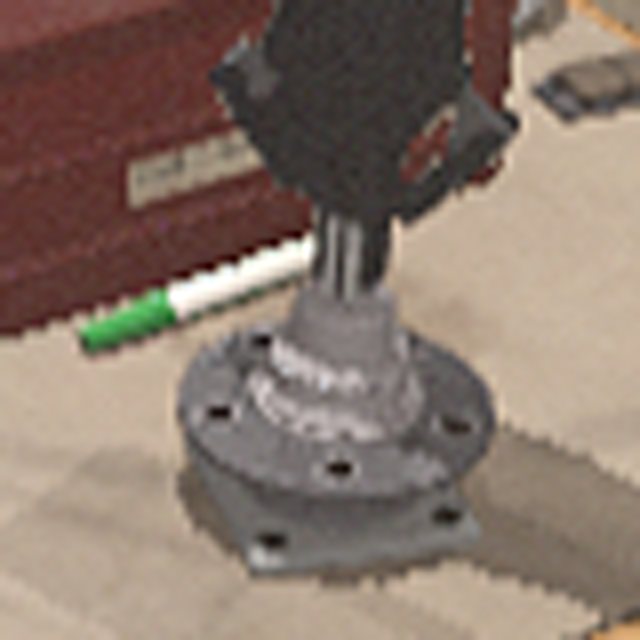

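The cap has clicked down: the orange seal is now hidden under the flange. Next I'll press it home, correcting the sideways sag as the load builds.

```bash
python3 - <<'E'
from h import *
X,Y=.4689,-.0122
x,y,z=X,Y,.1018
for i in range(25):
    r.servo_line([x,y,z],vel=.03); s=st(); F=s["contact_force"];p=s["tcp_pos"]
    print(np.round([x,y,z],4),np.round(p,4),np.round(F,1),np.round(s["moment"],2),round(s["time_s"],2))
    if F[2]>27 or np.hypot(F[0],F[1])>9: break
    z-=.0006
    x+=np.clip(.6*(X-p[0]),-.0006,.0006); y+=np.clip(.6*(Y-p[1]),-.0006,.0006)
E
```

```text
[ 0.4689 -0.0122  0.1018] [ 0.4688 -0.0122  0.1017] [-0.3  0.6  0.6] [ 0.03 -0.    0.05] 36.38
[ 0.4689 -0.0122  0.1012] [ 0.469  -0.0122  0.1013] [-1.2 -0.2  1.9] [0.03 0.19 0.03] 36.63
[ 0.4689 -0.0122  0.1006] [ 0.469  -0.0122  0.1007] [-1.4  0.3  5. ] [ 0.04  0.31 -0.  ] 36.88
[ 0.4689 -0.0122  0.1   ] [ 0.469  -0.0122  0.1002] [-1.8  0.7  6.3] [0.06 0.42 0.03] 37.13
[ 0.4688 -0.0122  0.0994] [ 0.469  -0.0122  0.0998] [-1.4  0.2  8.8] [0.03 0.56 0.  ] 37.38
[ 0.4687 -0.0123  0.0988] [ 0.469  -0.0122  0.0996] [-6.2  0.1 16.7] [-0.05  1.17 -0.03] 37.63
[ 0.4686 -0.0123  0.0982] [ 0.469  -0.0121  0.0995] [-8.7  0.1 25.1] [-0.12  1.96 -0.02] 37.88
[ 0.4685 -0.0123  0.0976] [ 0.4691 -0.0121  0.0995] [-12.4  -1.2  32.8] [-0.14  2.76  0.02] 38.13
```

```bash
python3 - <<'E'
from h import *
r.servo_line([.4677,-.0123,.0978],vel=.03); brief()
r.wait(.8); brief()
f=imaging.grab_frame("wrist");save(f,"w_end")
f=imaging.grab_frame("scene");save(f,"s_end",(150,150,410,300),3)
f=imaging.grab_frame("top");save(f,"t_end"); brief()
E
```

```text
t 38.38 tcp [ 0.469  -0.0122  0.0995] rot [1.799e+02 1.000e-01 1.200e+02] F [-7.  -0.5 23.9] M [-0.11  1.36  0.04] w -0.0001 q [ 57.   18.1 -67.5 112.9  19.2  61.2  11. ]
t 39.18 tcp [ 0.469  -0.0122  0.0995] rot [1.799e+02 1.000e-01 1.200e+02] F [-5.5 -0.1 24.8] M [-0.09  1.42 -0.01] w 0.0001 q [ 57.   18.1 -67.5 112.9  19.2  61.2  11. ]
t 39.33 tcp [ 0.469  -0.0121  0.0995] rot [1.799e+02 1.000e-01 1.200e+02] F [-5.9 -0.3 24.8] M [-0.07  1.4   0.03] w -0.0001 q [ 57.   18.1 -67.5 112.9  19.2  61.2  11. ]
```

View pics/s_end.png

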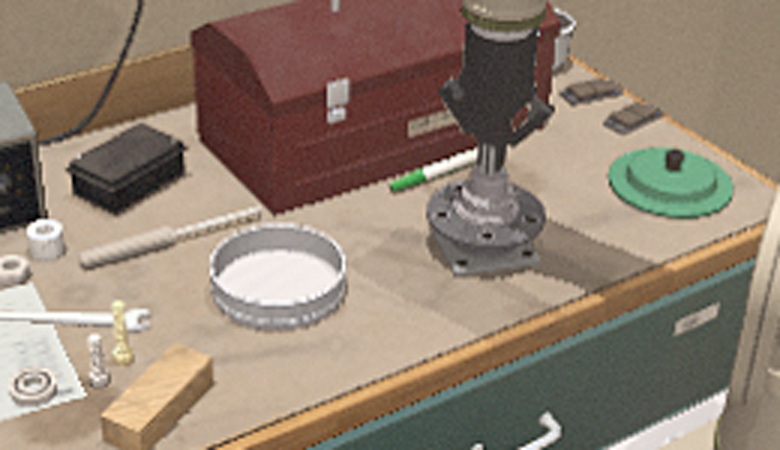

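View pics/w_end.png

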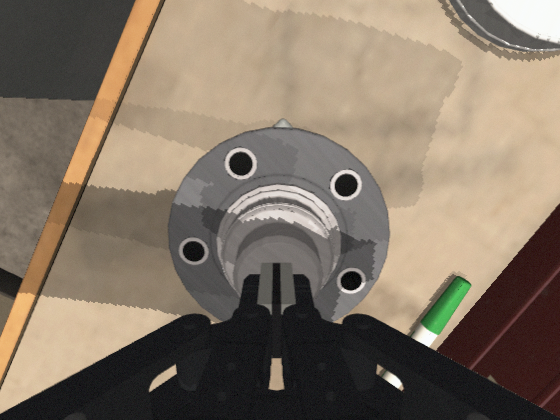

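View pics/t_end.png

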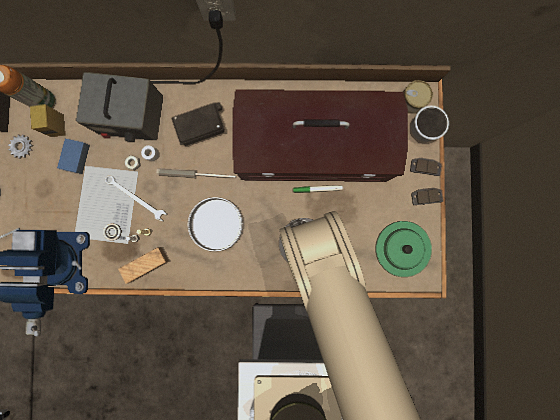

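The cap top reads 99.5 mm with a steady 25 N push and no orange showing. The lid lies flat at top-view (404,249), and the other things look untouched. I'm handing it in.

```bash
python3 - <<'E'
from h import *
brief(); print(ticket.finish_job())
E
```

```text
t 39.33 tcp [ 0.469  -0.0121  0.0995] rot [1.799e+02 1.000e-01 1.200e+02] F [-5.9 -0.3 24.8] M [-0.07  1.4   0.03] w -0.0001 q [ 57.   18.1 -67.5 112.9  19.2  61.2  11. ]
the job is handed in; nothing more can be done
None
```

The job is handed in at 39.3 s, with the closed gripper still pressing the cap fully home on the hub. The hand-in reported no verdict.

- **Lid:** I lifted it off by the knob and set it flat, knob up, on the bare worktop to the robot's right, at about (0.457, -0.285).
- **Cap, first try:** I took the cap from the tin by its crown and put it over the nose. The push levelled off at about 12 N with some side force, probably because the cap was pivoting or slipping in the grip. I let go, and it stood nearly level on the nose.
- **Cap, pressed home:** I pressed on its top with the shut fingers. It clicked past the wire, then I kept pressing until it stopped moving. For about a second after the click, before pressing on, the fingers were off the cap.
- **Last checks:** The fingertips on the cap top read 99.5 mm, the home height, with a steady push of about 25 N (about 33 N at most). No orange seal shows in the pictures, and the other things on the worktop look undisturbed.
- **What disagreed:**
  - The click came at about 12 N measured, not the stated 18 N. The drop in height and the hidden seal say it clicked.
  - About 6 N of sideways force remained on the tool at the end.
  - The top camera was about 2 mm off the wrist camera, so I used the wrist camera for the hub position.

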